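# Shim the rocking counting scale

## Robot

A 7-joint arm with a two-finger parallel gripper is mounted at the origin on the work surface. World frame = base frame: x ahead of the robot, y to its left, z up, the work surface at z = 0. Lengths are in m, angles in rad, forces in N, time in s.
With the tool pointing down it reaches from about 0.4 to 0.85 m from the base axis. Payload 4.4 kg.
Tool frame: the origin (TCP) lies on the mounting face of the last link; the fingertips stand 199 mm ahead of it and the grasp point (between the pads) lies grip_depth ahead of it (grip_depth is the distance from the TCP to the grasp point, in m); z points along the fingers, y is the line along which they close (so a half turn about z gives the same grasp; the last joint's range is limited). The gripper opens to 94 mm and grips with 3 to 60 N. Pads are 16 mm wide; open, the fingers measure 119 mm over their backs; the gripper's body (75 mm by 177 mm) begins 78 mm behind the grasp point.
Start: joints at [1.195, 0.628, 0.038, 1.517, -0.027, 0.996, -0.02], TCP at [0.198, -0.619, 0.405] pointing down, gripper open.
Joint ranges: [-3.06, 3.06], [-0.37, 2.12], [-1.25, 1.32], [0.18, 2.47], [-1.1, 4.24], [0.23, 1.98], [-2.94, 2.94]. Speed limits (rad/s): [2.57, 2.57, 3.14, 3.14, 3.14, 3.14, 3.14].

## Interface

Orientations are given as a rotation vector (axis times angle).
In Python, from bench import * gives the robot as it stands.
- The arm moves only by the tool apply_moves, never from a script. Its argument "series" is a list of rows, each a list of 5 numbers: the opening, from 0 (shut) to 1 (fully open), then the shift along the world's x, y, z in mm, then the turn about the world's z in rad. In form: [[gripper, x, y, z, roll], ...]. A call has 1 to 10 rows; each row shifts and turns the commanded pose from where the row before left it; what a row does not reach is not made up. A row lasts 1/10 s, in which the tool goes at most 50 mm and 8.59 degrees, less where a joint would pass 70% of its speed; a pose out of reach is approached as far as the arm can. A call is refused whole if a number of a shift passes 50 or a number of a turn 0.15, either way. A call with a gripper value outside its range is refused whole. The fingers move at their own pace and stop on an object; "grip_force" is the grip in N (left out, the last holds). Time passes only in rows, so rows that do not move let the fingers close. It gives the time, the measured TCP pose, the force, the opening and the grip force at its end, in the units of the state.
- get_state(): the state, without advancing time (a new reading comes with each control period).
- read_camera(name): name is "side" or "top" or "wrist"; returns (picture, depth): 384x512x3 uint8, red, green, blue; 384x512 float32, m along the optical axis (not along the pixel's ray), 0 where there is no reading.
- camera_model(name): a dict with "intrinsics" (3x3 intrinsics, pixels), "rvec" (rotation vector, rad) and "tvec" (3), from world to camera coordinates, as OpenCV has them. Camera axes: x right, y down, z forward; pixel columns grow to the right and rows downward; lengths in m; the calibration is good to about 2 mm. A picture is of the moment at which its call begins: read the wrist's pose just before it. camera_model takes no time and is no camera call; for the wrist camera it gives the pose at the moment of the call.
- finish_job(): hands the job in; it is judged then, once.
The state is a dict: "time_s": time; "joint_positions": joint angles; "joint_velocities": joint speeds; "joint_efforts": joint torques, N m; "tool_pos": TCP position; "tool_rot": TCP orientation; "ft_force": force on the tool from outside, world axes, zero at the start; "ft_torque": the same for the moment, N m; "opening": finger opening in m; "grasp_force": force on a finger pad.
Only numpy, scipy, OpenCV 4.12 (cv2) and the standard library are available. Lean on these libraries where they do the work, as an engineer would, in place of code of your own. Each camera call takes 0.05 s, during which the arm holds its last target. There are 200 camera calls.

## Task

The white counting scale rocks because one of its feet, the bare steel one under the yellow corner tab, is too short. Push the orange wedge along the table, thin end first, under that foot until the scale stands level and no longer rocks. Only push the wedge: do not pick it up or tip it over, and leave the other things on the table where they are.

Things in the scene. Friction and masses are not known exactly. Their poses are not given: they have to be found in the camera images.
- wedge: The loose orange wedge, 100 mm long, 44 mm wide, about 60 g. Origin at the centre of its flat underside; its x axis runs along its length towards the thin end. Thin end (x = +50 mm) 2 mm high, thick end (x = -50 mm) a flat upright face 17 mm high, even slope of 0.15 between. At the start it lies flat on the table, thin end roughly towards the short foot and 60 to 100 mm short of it.
- short_foot (a point): The scale's short foot, a steel ball foot of 14 mm radius under the yellow corner tab (the other three tabs are grey). This point is its lowest. At the start it rests on the table; when the scale is level this point is 8 mm above the table, so level is reached when the wedge has passed about 40 mm beyond it. It moves only with the scale's rocking.
- rock (a joint): Rocking angle of the scale, rad: 0 = level, with the opposite foot on the table as well (a hard stop); 0.054 = fully sunk onto the short foot. It sinks by its own weight: the short foot carries about 3 to 4 N, so raising it takes about 4 to 8 N of push; once the scale is level the push stiffens sharply (10 N within about 5 mm more travel).
- pads: The scale, given by its place: origin on the table under the scale's centre, fixed. The scale is 190 x 190 mm, its underside 22 mm and its steel platter 61 mm above the table when level; its feet stand at x = +-105 mm, y = +-105 mm of this frame, on 34 mm corner tabs that reach 122 mm out. The short foot is the one at (-105, -105). The other feet cannot slide on the table.
- staples_a: Staple box, white and teal, 56 x 38 x 20 mm, loose; a bystander. Origin at the centre of its underside.
- staples_b: Staple box, white and teal, 56 x 38 x 20 mm, loose; a bystander. Origin at the centre of its underside.
- staples_c: Staple box, white and teal, 56 x 38 x 20 mm, loose; a bystander. Origin at the centre of its underside.
- stapler: Blue and black stapler, 130 x 36 x 56 mm, loose; a bystander. Origin at the centre of its underside, x along its length.
- scissors: Scissors lying flat, red and black loops, 185 x 70 x 10 mm, loose; a bystander. Origin on the table below the pivot area, x towards the blade tips.
- foam_block: White foam block, 150 x 35 x 50 mm, loose; a bystander. Origin at the centre of its underside.
- tape_roll: Clear tape roll lying flat, 90 mm across, 24 mm high, loose; a bystander. Origin at the centre of its underside.
Not all that is in view belongs to the job. There is more than one size of the wedge; the one meant has the size given above.

How it is judged:
At the end, for the whole second after the job is handed in: The scale is level within 0.006 rad and still, the short foot stands on the wedge's slope (over 1 N, within the wedge's width, at least 15 mm in from the thin end, so thin end first), and the wedge lies flat on the table at rest (value of joint rock between -0.006 and 0.006 rad and velocity of joint rock between -0.01 and 0.01 rad/s and contact force between wedge and pads above 1 N and height (world z) of wedge below 0.003 m and angle between wedge's own z axis and vertical below 0.04 rad and y of short_foot in the frame of wedge between -0.022 and 0.022 m and x of short_foot in the frame of wedge between -0.05 and 0.035 m and linear speed of wedge below 0.01 m/s); the robot touches nothing.
It fails at once if the wedge is lifted off the table or tipped over (height (world z) of wedge above 0.012 m or angle between wedge's own z axis and vertical above 0.3 rad).
It fails at once if another thing on the table is moved by more than 25 mm (distance of any of staples_a, staples_b, staples_c, stapler, scissors, foam_block, tape_roll from where it was at the start of the episode above 0.025 m).
It also fails if it takes over 48 s, if anything falls off the work surface, if the arm or the gripper's body presses on something with over 40 N, if the wrist force passes 120 N, or if a joint passes its speed limit or range.

## Working session

There is one attempt and no reset: what is moved stays moved. The work goes in short steps, Python scripts to look and compute and a tool call to move; the robot and the scene stay as the last step left them, time stands still between calls to the robot, and variables do not carry over. Pictures are saved under pics/ and viewed, at most 10 in all, crops included, and the job is handed in when it is done.

Besides the shell and the picture viewer there is one more tool, called as a command line: name --pt "numbers of a row" for each row, then --argument value for the rest. apply_moves: Moves the arm, as the interface text tells. Its arguments: {"type":"object","properties":{"series":{"type":"array","items":{"type":"array","items":{"type":"number"}}},"grip_force":{"type":"number"}},"required":["series"]}

```bash
mkdir -p pics; cat > h.py <<'E'
from bench import *
import numpy as np, cv2
def snap(n,f):
    m=camera_model(n); p,d=read_camera(n)
    cv2.imwrite(f'pics/{f}.png',p[:,:,::-1]); np.savez(f'pics/{f}.npz',p=p,d=d,K=m['intrinsics'],r=m['rvec'],t=m['tvec'])
def w(f,pts):
    z=np.load(f'pics/{f}.npz'); R=cv2.Rodrigues(np.array(z['r'],float))[0]; out=[]
    for u,v in pts:
        d=np.median(z['d'][int(v)-1:int(v)+2,int(u)-1:int(u)+2])
        c=np.linalg.inv(z['K'])@[u,v,1]*d; out.append(R.T@(c-z['t'].ravel()))
    return np.array(out)
def wz(f,pts,h):
    z=np.load(f'pics/{f}.npz'); R=cv2.Rodrigues(np.array(z['r'],float))[0]; o=-R.T@z['t'].ravel(); out=[]
    for u,v in pts:
        r=R.T@np.linalg.inv(z['K'])@[u,v,1]; out.append(o+r*(h-o[2])/r[2])
    return np.array(out)
E
python3 - <<'E'
from h import *
s=get_state(); print(s)
snap('top','t0'); snap('side','s0')
a=cv2.imread('pics/t0.png');b=cv2.imread('pics/s0.png')
cv2.imwrite('pics/t0b.png',cv2.resize(a,(800,600)))
E
```

```text
{'time_s': 0.0, 'joint_positions': array([ 1.19521264,  0.62932446,  0.03844656,  1.51832624, -0.02696954,
        0.99627926, -0.02003417]), 'joint_velocities': array([-0.00090934, -0.00176869,  0.00013656, -0.00035245,  0.00082049,
        0.00038082,  0.00031723]), 'joint_efforts': array([-2.09082165e-03, -5.49732149e+01,  1.14295688e+00, -1.86633360e+01,
       -5.22549183e-02,  2.37596815e-02,  1.66243781e-04]), 'tool_pos': array([ 0.19809563, -0.61878695,  0.40378127]), 'tool_rot': array([-3.10221949e+00, -4.84356064e-01,  5.18275739e-04]), 'ft_force': array([-0.89392642, -0.43226965,  0.31002264]), 'ft_torque': array([-0.0316626 , -0.00731719, -0.01701508]), 'grasp_force': 0.0, 'opening': 0.09406849256856606}
```

View pics/t0b.png

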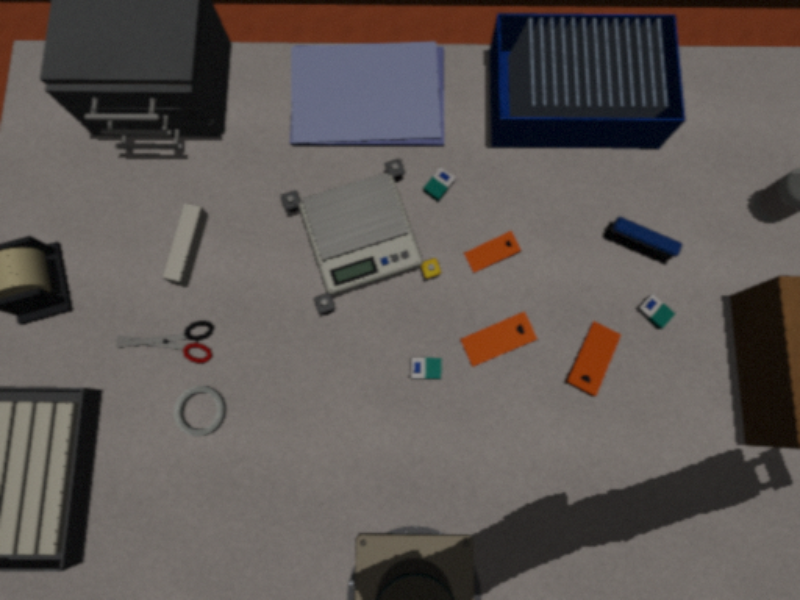

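View pics/s0.png

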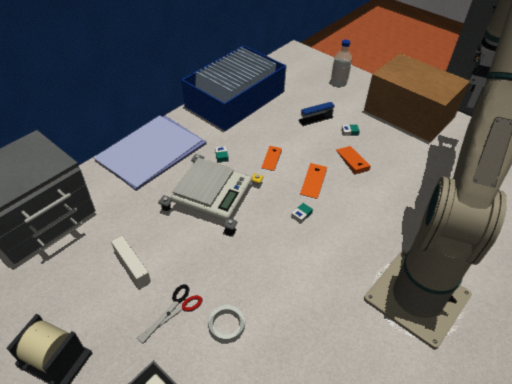

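The top view (800x600) shows three orange wedges: A at (492,251), B at (498,339) and C at (594,358). The yellow tab is at (431,268). I'll measure each wedge's size and slope next.

```bash
python3 - <<'E'
from h import *
z=np.load('pics/t0.npz');p=z['p']
hsv=cv2.cvtColor(p,cv2.COLOR_RGB2HSV)
m=cv2.inRange(hsv,(5,170,90),(14,255,255)); m[:60]=0
n,l,st,c=cv2.connectedComponentsWithStats(m)
for i in range(1,n):
    if st[i,4]<80: continue
    cnt=cv2.findContours((l==i).astype('u1'),0,2)[0][0]
    pts=cnt.reshape(-1,2); W=wz('t0',pts,0.009)[:,:2].astype('f4')
    r=cv2.minAreaRect(W*1000); print(c[i],st[i,4],r)
    ys,xs=np.where(l==i); P=w('t0',list(zip(xs,ys)))
    A=np.c_[P[:,:2]-P[:,:2].mean(0),np.ones(len(P))]; print(' grad',np.linalg.lstsq(A,P[:,2],rcond=None)[0], 'zr',np.percentile(P[:,2],[3,97]))
y=cv2.inRange(hsv,(22,120,120),(35,255,255));yy,xx=np.where(y[100:220,240:300]>0);u=xx.mean()+240;v=yy.mean()+100
print('yellow',u,v,w('t0',[(u,v)]))
tabs=[(395,168),(290,200),(324,303),(431,268)]
print(w('t0',[(a*.64,b*.64) for a,b in tabs]))
a=cv2.imread('pics/t0.png')[130:260,255:405]
cv2.imwrite('pics/c0.png',cv2.resize(a,(690,598),interpolation=2))
E
```

```text
[314.6826484  160.81050228] 438 ((618.4574584960938, -146.42071533203125), (42.00101089477539, 100.64933013916016), 25.55196762084961)
 grad [ 0.07406291 -0.13469396  0.00905653] zr [0.00153377 0.01631914]
[318.44117647 216.7120098 ] 816 ((449.1081848144531, -154.90414428710938), (55.48091125488281, 130.58016967773438), 23.686613082885742)
 grad [ 0.06534285 -0.12869421  0.01211534] zr [0.00335708 0.02143242]
[379.81226994 228.88711656] 815 ((414.8963623046875, -331.2481384277344), (57.34964370727539, 125.1139144897461), 64.57732391357422)
 grad [-0.13225469  0.07103811  0.01223307] zr [0.00266741 0.02148027]
yellow 275.80898876404495 170.8988764044944 [[ 0.57908525 -0.02803633  0.03491963]]
[[ 0.77358778  0.04174666  0.04245926]
 [ 0.70378346  0.23978358  0.04985241]
 [ 0.50689236  0.16888503  0.04352036]
 [ 0.57738804 -0.0281573   0.03421376]]
```

View pics/c0.png

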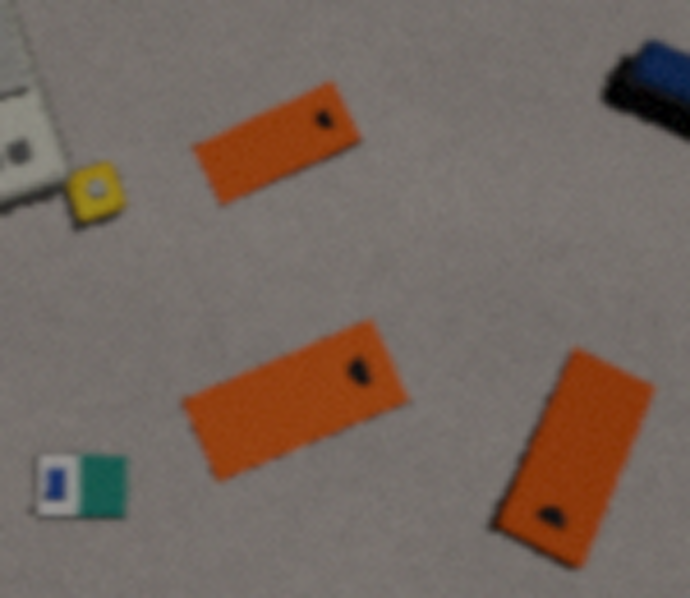

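The wedge is A: it measures 100 x 42 mm with a slope of about 0.15, and B and C are about 130 mm long. Its thin end points at the yellow foot, with a heading of about 115°. I'll go above the point behind its thick face with the fingers narrowed.

apply_moves --pt "0.2 25 35 0 -0.14" --pt "0.2 25 35 0 -0.14" --pt "0.2 25 35 0 -0.14" --pt "0.2 25 35 0 -0.14" --pt "0.2 25 35 0 -0.14" --pt "0.2 25 35 0 -0.14" --pt "0.2 25 35 0 -0.14" --pt "0.2 25 35 0 -0.14" --pt "0.2 25 35 0 -0.14" --pt "0.2 25 35 0 -0.14"

```text
time_s: 1.1
tool_pos: [0.4489, -0.2674, 0.4045]
tool_rot: [-2.682, 1.637, 0.001]
ft_force: [0.6, -0.2, 0.1]
opening: 0.0197
grasp_force: 0.0
```

apply_moves --pt "0.2 25 6 0 -0.035" --pt "0.2 25 6 0 0" --pt "0.2 25 6 0 0" --pt "0.2 25 6 0 0" --pt "0.2 25 6 0 0" --pt "0.2 25 6 0 0" --pt "0.2 25 6 0 0" --pt "0.2 25 6 0 0" --pt "0.2 0 0 0 0" --pt "0.2 0 0 0 0"

```text
time_s: 2.1
tool_pos: [0.648, -0.2208, 0.4037]
tool_rot: [2.657, -1.674, -0.003]
ft_force: [-1.1, 0.1, -1.3]
opening: 0.0191
grasp_force: 0.0
```

```bash
python3 - <<'E'
from h import *
s=get_state(); print(s['time_s'],s['tool_pos'],s['tool_rot'],s['opening'],s['ft_force'],s['joint_positions'])
R=cv2.Rodrigues(s['tool_rot'])[0]; print('tool x,y deg',[np.degrees(np.arctan2(R[1,i],R[0,i])) for i in (0,1)],R[:,2])
snap('wrist','w1')
p=np.load('pics/w1.npz')['p'];hsv=cv2.cvtColor(p,cv2.COLOR_RGB2HSV)
m=cv2.inRange(hsv,(5,170,70),(14,255,255))
n,l,st,c=cv2.connectedComponentsWithStats(m)
for i in range(1,n):
    if st[i,4]<300: continue
    print(st[i]); ys,xs=np.where(l==i); P=w('w1',list(zip(xs,ys)))
    P=P[(P[:,2]>-.005)&(P[:,2]<.03)]
    print(cv2.minAreaRect((P[:,:2]*1000).astype('f4')),P[:,2].min(),P[:,2].max())
E
```

```text
2.1 [ 0.64801654 -0.22082856  0.40374617] [ 2.65712037e+00 -1.67432108e+00 -2.55303108e-03] 0.0191019757003015 [-1.13295984  0.10900241 -1.3258187 ] [ 0.06348335  0.71576476  0.41617093  1.4158886  -0.30549446  1.07569578
 -2.16073216]
tool x,y deg [np.float64(-64.43224633768263), np.float64(-154.43216314660145)] [-1.88110993e-03  6.43377968e-05 -9.99998229e-01]
[ 403  123   92  101 4027]
((418.02880859375, -331.8564758300781), (57.719390869140625, 128.86517333984375), 62.631568908691406) 0.0012451001589692567 0.02172193450357655
[ 237  195   32   64 1605]
((621.1517333984375, -147.79933166503906), (41.91691970825195, 98.00382232666016), 24.5208797454834) 0.0011156271865241868 0.016785695203204446
[344 229  44  28 631]
((470.6615905761719, -208.06240844726562), (64.04594421386719, 31.577482223510742), 0.7714507579803467) 0.005811243067712152 0.021933995518589693
```

View pics/w1.png

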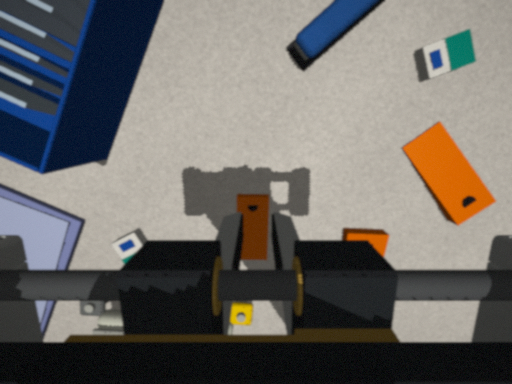

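The wrist view shows the wedge centred near (252,226) with its thick end nearest the fingers. The yellow tab is at (240,313), and the staples and the other wedges are clear of the path. I'll measure the tab and compute the path.

```bash
python3 - <<'E'
from h import *
p=np.load('pics/w1.npz')['p'];hsv=cv2.cvtColor(p,cv2.COLOR_RGB2HSV)
m=cv2.inRange(hsv,(22,120,90),(35,255,255)); ys,xs=np.where(m[295:330,225:260]>0)
P=w('w1',list(zip(xs+225,ys+295))); P=P[(P[:,2]>.02)&(P[:,2]<.06)]
print(len(P),P.mean(0),cv2.minAreaRect((P[:,:2]*1000).astype('f4')))
E
```

```text
414 [ 0.58332436 -0.03127557  0.02853554] ((582.020263671875, -28.8115177154541), (31.919008255004883, 32.790863037109375), 17.540700912475586)
```

apply_moves --pt "0.2 5 3 -35 0" --pt "0.2 0 0 -40 0" --pt "0.2 0 0 -40 0" --pt "0.2 0 0 -40 0" --pt "0.2 0 0 -25 0" --pt "0.2 0 0 -15 0" --pt "0.2 0 0 -4 0" --pt "0.2 0 0 0 0"

```text
time_s: 2.95
tool_pos: [0.6531, -0.2186, 0.2063]
tool_rot: [2.657, -1.676, 0.001]
ft_force: [0.0, -0.2, -0.6]
opening: 0.0187
grasp_force: 0.0
```

apply_moves --pt "0.2 -2 4 -2 0" --pt "0.2 -2 4 0 0" --pt "0.2 -2 4 0 0" --pt "0.2 -1.5 3 0 0" --pt "0.2 -1 2 0 0" --pt "0.2 -1 2 0 0" --pt "0.2 -1 2 0 0" --pt "0.2 -1 2 0 0" --pt "0.2 -1.5 4 0 -0.01" --pt "0.2 -1.5 4 0 -0.01"

```text
time_s: 3.95
tool_pos: [0.6385, -0.1869, 0.2036]
tool_rot: [2.639, -1.704, -0.0]
ft_force: [-0.8, -0.5, 1.0]
opening: 0.0191
grasp_force: 0.3
```

```bash
cat >> h.py <<'E'
def wedge(f):
    snap('top',f); p=np.load(f'pics/{f}.npz')['p'];hsv=cv2.cvtColor(p,cv2.COLOR_RGB2HSV)
    m=cv2.inRange(hsv,(5,170,60),(14,255,255)); m[:60]=0
    n,l,st,c=cv2.connectedComponentsWithStats(m)
    for i in range(1,n):
        if st[i,4]<40: continue
        ys,xs=np.where(l==i); print(c[i],st[i,4],cv2.minAreaRect((wz(f,list(zip(xs,ys)),.009)[:,:2]*1000).astype('f4')))
    a=cv2.imread(f'pics/{f}.png')[120:230,225:365]
    cv2.imwrite(f'pics/{f}c.png',cv2.resize(a,(700,550),interpolation=2))
E
python3 -c "
from h import *
wedge('t1')"
```

```text
[336.84536082 213.67010309] 97 ((458.31488037109375, -211.3814697265625), (26.061386108398438, 47.25341796875), 71.89839172363281)
[379.5313253  229.29638554] 830 ((414.0081787109375, -331.25860595703125), (57.689571380615234, 125.21041870117188), 62.93621063232422)
```

View pics/t1c.png

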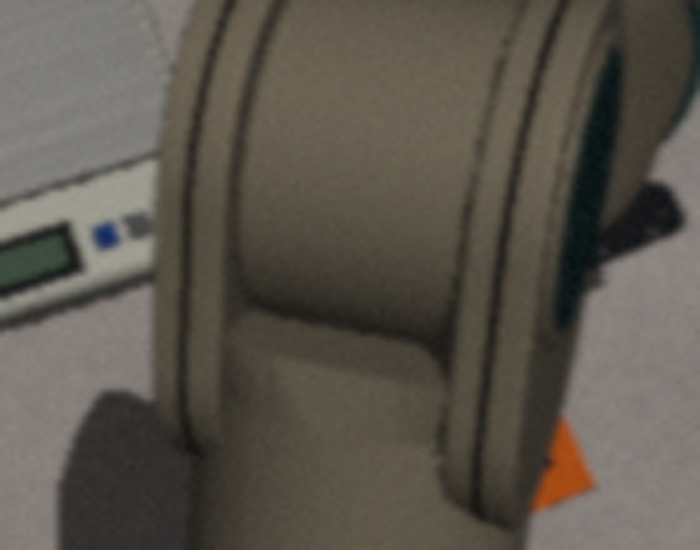

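The arm hides the wedge from the top camera, so I'll use the wrist and side cameras.

```bash
python3 - <<'E'
from h import *
snap('wrist','w2'); snap('side','s2')
a=cv2.imread('pics/w2.png'); b=cv2.imread('pics/s2.png')[110:250,200:350]
cv2.imwrite('pics/w2c.png',np.hstack([cv2.resize(a,(400,300)),cv2.resize(b,(400,300),interpolation=2)]))
E
```

```text
(no output)
```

View pics/w2c.png

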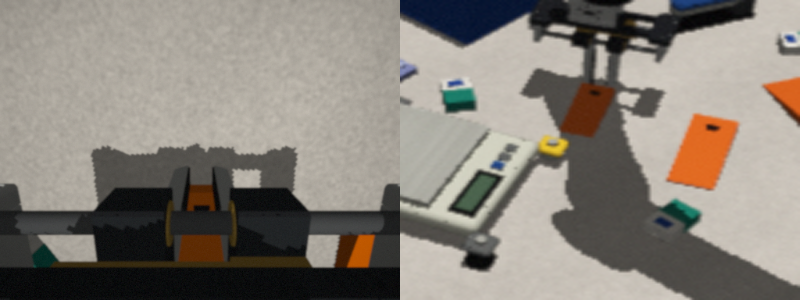

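The side crop at right shows the wedge (588,110) squarely ahead of both fingers, and the yellow tab at (553,146). From here I'll track the wedge with the side camera.

```bash
cat >> h.py <<'E'
def sw(f,new=True):
    if new: snap('side',f)
    p=np.load(f'pics/{f}.npz')['p'];hsv=cv2.cvtColor(p,cv2.COLOR_RGB2HSV)
    m=cv2.inRange(hsv,(3,150,40),(16,255,255)); m[:100]=0
    n,l,st,c=cv2.connectedComponentsWithStats(m)
    for i in range(1,n):
        if st[i,4]<60: continue
        ys,xs=np.where(l==i); P=w(f,list(zip(xs,ys))); P=P[(P[:,2]>-.004)&(P[:,2]<.028)]
        print(c[i].round(),st[i,4],cv2.minAreaRect((P[:,:2]*1000).astype('f4')),P[:,2].min(),P[:,2].max())
    ys,xs=np.where(cv2.inRange(hsv,(22,120,90),(35,255,255))>0); P=w(f,list(zip(xs,ys)))
    P=P[np.hypot(P[:,0]-.58,P[:,1]+.029)<.05]; print('tab',cv2.minAreaRect((P[:,:2]*1000).astype('f4'))[:2],P[:,2].max())
    s=get_state(); print(s['time_s'],s['tool_pos'],s['ft_force'],s['grasp_force'])
E
python3 -c "
from h import *
sw('s0',0);sw('s2',0)"
```

```text
[271. 158.] 292 ((621.8388061523438, -153.70863342285156), (45.82853698730469, 112.99874877929688), 27.01566505432129) 5.737090152268068e-05 0.01885616782212396
[353. 160.] 470 ((416.28863525390625, -332.206787109375), (58.92438507080078, 134.5673828125), 62.04551315307617) -0.0013872057806048194 0.02283506001021517
[313. 180.] 566 ((454.0464172363281, -165.05409240722656), (57.20703887939453, 154.49951171875), 24.26150131225586) -0.0012321179055212771 0.02318156377893719
tab ((586.6436767578125, -38.79009246826172), (32.301177978515625, 62.76890563964844)) 0.03379936181619219
4.1 [ 0.63857925 -0.18629097  0.20352695] [ 0.1537775   0.28604616 -0.34605056] 0.0
[353. 160.] 465 ((415.22882080078125, -331.5572509765625), (58.35597610473633, 132.08099365234375), 61.50101852416992) 0.0008364813072914539 0.023130265393803848
[270. 161.] 307 ((613.2755126953125, -131.98715209960938), (44.66522216796875, 102.51107788085938), 22.874372482299805) -0.0001822028999424092 0.017844333836034756
[313. 180.] 564 ((449.3261413574219, -154.71185302734375), (55.98834991455078, 130.1347198486328), 22.809280395507812) -7.10100776596594e-05 0.02225566364448166
tab ((586.0745239257812, -40.155879974365234), (34.739036560058594, 63.439292907714844)) 0.032473013575340354
4.1 [ 0.63857925 -0.18629097  0.20352695] [ 0.1537775   0.28604616 -0.34605056] 0.0
```

apply_moves --pt "0.2 -2.2 4.8 0 -0.01" --pt "0.2 -2.2 4.8 0 -0.01" --pt "0.2 -2.2 4.8 0 -0.01" --pt "0.2 -2.2 4.8 0 -0.01" --pt "0.2 -2.2 4.8 0 -0.01" --pt "0.2 -2.2 4.8 0 -0.01" --pt "0.2 -2.2 4.8 0 -0.01" --pt "0.2 -2.2 4.8 0 -0.01" --pt "0.2 -2.2 4.8 0 -0.01" --pt "0.2 0 0 0 0"

```text
time_s: 5.1
tool_pos: [0.6187, -0.1427, 0.2036]
tool_rot: [-2.561, 1.818, 0.002]
ft_force: [-0.1, -0.5, -1.0]
opening: 0.0186
grasp_force: 0.0
```

```bash
python3 -c "
from h import *
sw('s3'); a=cv2.imread('pics/s3.png')[125:215,215:335]; cv2.imwrite('pics/s3c.png',cv2.resize(a,(720,540),interpolation=2))"
```

```text
[353. 160.] 465 ((414.7677001953125, -331.3679504394531), (56.676002502441406, 133.91224670410156), 61.515052795410156) 0.00033327840994045864 0.022686181449638066
[266. 168.] 271 ((594.7332153320312, -80.11137390136719), (44.492366790771484, 117.0927963256836), 19.82101058959961) 0.0004427857306854388 0.02544919205368151
[313. 180.] 564 ((449.3983459472656, -155.6007080078125), (55.680381774902344, 131.0380859375), 22.91692352294922) 0.0007289072094157681 0.0235303199709399
tab ((588.8528442382812, -36.35906219482422), (28.599000930786133, 61.04228210449219)) 0.03329171582832733
5.15 [ 0.61881025 -0.14323397  0.2036363 ] [-0.28593941 -0.28911889 -0.13412351] 0.0
```

View pics/s3c.png

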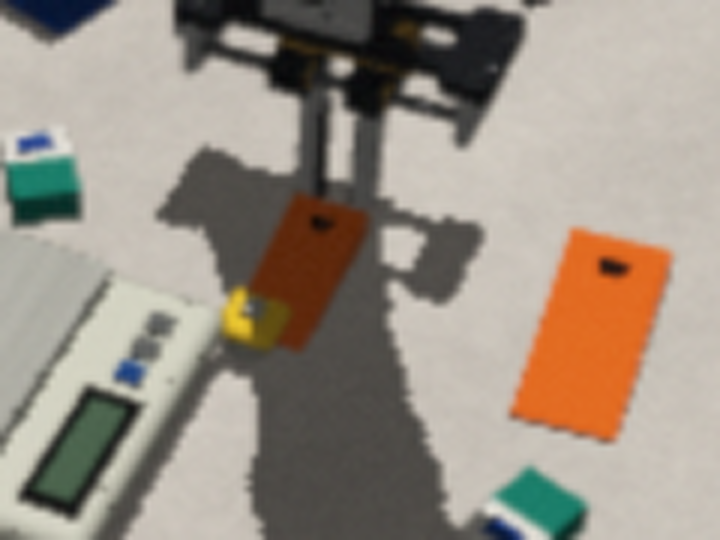

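The crop shows the fingers square on the thick face and the thin end just reaching the yellow tab. I'll check the lateral position by back-projecting the corners I can see.

```bash
python3 - <<'E'
from h import *
q=lambda x,y:(215+x/6-.4,125+y/6-.4)
names=['thinR','thickL','thickR']
P=[wz('s3',[q(300,349)],.002)[0],wz('s3',[q(297,195)],.017)[0],wz('s3',[q(370,213)],.017)[0]]
for n,p in zip(names,P): print(n,p)
u=P[0]-P[2]; print('heading',np.degrees(np.arctan2(u[1],u[0])),np.linalg.norm(u[:2]))
h=np.radians(109.4);u=np.array([np.cos(h),np.sin(h)]);n=np.array([-u[1],u[0]])
for p in P: d=p[:2]-[.580,-.0288]; print('rel foot along,left',d@u,d@n)
E
```

```text
thinR [ 0.56213446 -0.04638126  0.002     ]
thickL [ 0.63265366 -0.12535812  0.017     ]
thickR [ 0.59313887 -0.14161678  0.017     ]
heading 108.03292381766349 0.10015526959177372
rel foot along,left -0.010648805330236516 0.022690989166241706
rel foot along,left -0.10856530879154315 -0.017591269920613124
rel foot along,left -0.11077556714362546 0.025080465210429913
```

Wedge and foot line up within about 3 mm, and the thin end is about 11 mm short of the foot. I'll push on.

apply_moves --pt "0.2 -1.3 4 0 0" --pt "0.2 -1.3 4 0 0" --pt "0.2 -1.3 4 0 0" --pt "0.2 -1.3 4 0 0" --pt "0.2 -1.3 4 0 0" --pt "0.2 -1.3 4 0 0" --pt "0.2 -1.3 4 0 0" --pt "0.2 -1.3 4 0 0" --pt "0.2 -1.3 4 0 0" --pt "0.2 0 0 0 0"

```text
time_s: 6.15
tool_pos: [0.607, -0.1067, 0.2037]
tool_rot: [-2.562, 1.818, 0.002]
ft_force: [0.4, -1.4, 1.4]
opening: 0.0188
grasp_force: 1.0
```

```bash
python3 -c "
from h import *
sw('s4'); a=cv2.imread('pics/s4.png')[125:215,215:335]; cv2.imwrite('pics/s4c.png',cv2.resize(a,(720,540),interpolation=2))"
```

```text
[353. 159.] 465 ((415.57666015625, -333.08685302734375), (60.97875213623047, 132.33103942871094), 62.471893310546875) -2.015568156252253e-05 0.021542738138701455
[313. 180.] 566 ((453.6802062988281, -165.05157470703125), (57.56983947753906, 152.04229736328125), 24.255260467529297) 3.764098578691092e-05 0.023285639870448523
[261. 177.] 253 ((585.802734375, -51.0310173034668), (44.16169357299805, 100.41586303710938), 19.733848571777344) 3.735519475341111e-05 0.0274596843331756
tab ((580.2310791015625, -23.656330108642578), (28.320232391357422, 31.07986831665039)) 0.03928492586443146
6.2 [ 0.60703425 -0.10671157  0.2036773 ] [-0.3460344  -1.59426223  0.3317348 ] 0.7986392453312874
```

View pics/s4c.png

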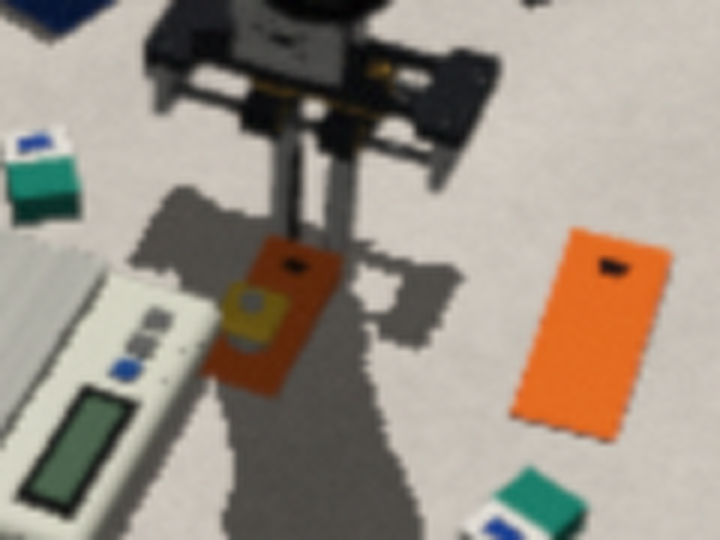

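The foot is up on the wedge and the tab has risen, with the wedge still flat and about centred. I'll continue in small steps and watch the force.

apply_moves --pt "0.2 -0.7 2 0 0" --pt "0.2 -0.7 2 0 0" --pt "0.2 -0.7 2 0 0" --pt "0.2 -0.7 2 0 0" --pt "0.2 -0.7 2 0 0"

```text
time_s: 6.7
tool_pos: [0.6036, -0.0979, 0.2037]
tool_rot: [2.561, -1.819, 0.0]
ft_force: [1.4, -4.5, -0.2]
opening: 0.0186
grasp_force: 2.1
```

apply_moves --pt "0.2 -0.3 1 0 0" --pt "0.2 -0.3 1 0 0" --pt "0.2 -0.3 1 0 0"

```text
time_s: 7.0
tool_pos: [0.6027, -0.0949, 0.2037]
tool_rot: [2.561, -1.819, -0.0]
ft_force: [1.7, -4.0, -0.1]
opening: 0.0191
grasp_force: 2.1
```

apply_moves --pt "0.2 -0.3 1 0 0" --pt "0.2 -0.3 1 0 0"

```text
time_s: 7.2
tool_pos: [0.6022, -0.0928, 0.2037]
tool_rot: [2.561, -1.819, 0.0]
ft_force: [2.3, -4.3, 0.4]
opening: 0.0188
grasp_force: 2.1
```

apply_moves --pt "0.2 -0.3 1 0 0" --pt "0.2 -0.3 1 0 0"

```text
time_s: 7.4
tool_pos: [0.6017, -0.0915, 0.2037]
tool_rot: [2.56, -1.819, 0.002]
ft_force: [1.4, -5.1, -1.9]
opening: 0.0188
grasp_force: 3.3
```

apply_moves --pt "0.2 -0.3 1 0 0" --pt "0.2 -0.3 1 0 0"

```text
time_s: 7.6
tool_pos: [0.6013, -0.0906, 0.2037]
tool_rot: [2.559, -1.819, 0.006]
ft_force: [2.1, -8.3, -2.4]
opening: 0.0188
grasp_force: 4.6
```

```bash
python3 -c "
from h import *
sw('s5')"
```

```text
[353. 160.] 466 ((414.7525634765625, -331.55963134765625), (56.35564422607422, 132.82205200195312), 61.335025787353516) 0.0001886189981047084 0.022328325166466982
[313. 180.] 564 ((449.2608642578125, -155.06285095214844), (55.926204681396484, 130.37098693847656), 23.211044311523438) 0.0011896240953619146 0.023177251720088332
[258. 181.] 263 ((582.1852416992188, -37.254478454589844), (45.618648529052734, 103.35077667236328), 18.780763626098633) 0.000529800311859041 0.0203513963340212
tab ((581.0067749023438, -25.333511352539062), (29.901493072509766, 30.09378433227539)) 0.04040810636453269
7.65 [ 0.60126857 -0.09058679  0.20372741] [ 2.43975059 -7.69142567 -2.26039853] 4.089736752212048
```

The push stiffened from 4.5 to 8.3 N at the expected travel, so the scale should be level. I'll back straight off, lift away and verify.

apply_moves --pt "0.2 -0.3 1 0 0" --pt "0.2 0.7 -2 0 0" --pt "0.2 1.5 -4 0 0" --pt "0.2 4 -12 0 0" --pt "0.2 7 -20 0 0" --pt "0.2 0 0 40 0" --pt "0.2 0 0 45 0" --pt "0.2 0 -30 35 0" --pt "0.2 0 -40 20 0" --pt "0.2 0 -45 0 0"

```text
time_s: 8.65
tool_pos: [0.6153, -0.241, 0.3474]
tool_rot: [-2.562, 1.813, -0.007]
ft_force: [0.7, 0.1, 0.1]
opening: 0.0185
grasp_force: 0.0
```

apply_moves --pt "0.2 0 -45 0 0" --pt "0.2 0 -45 0 0" --pt "0.2 -10 -45 0 0" --pt "0.2 -30 -30 0 0" --pt "0.2 -30 -30 0 0" --pt "0.2 0 0 0 0" --pt "0.2 0 0 0 0"

```text
time_s: 9.35
tool_pos: [0.5428, -0.4368, 0.3435]
tool_rot: [-2.558, 1.822, 0.002]
ft_force: [0.7, 1.3, 0.1]
opening: 0.0185
grasp_force: 0.0
```

```bash
python3 - <<'E'
from h import *
sw('s6'); wedge('t6')
def plat(f):
    z=np.load(f'pics/{f}.npz')['d']
    vs,us=np.mgrid[0:384:2,0:512:2]; m=z[vs,us]>0
    P=w(f,list(zip(us[m].clip(1,510),vs[m].clip(1,382))))
    h=np.radians(19.8);R=np.array([[np.cos(h),np.sin(h)],[-np.sin(h),np.cos(h)]])
    L=(P[:,:2]-[.640,.1055])@R.T
    k=(abs(L[:,0])<.07)&(abs(L[:,1])<.07)&(P[:,2]>.04)&(P[:,2]<.08)
    L=L[k];Z=P[k,2];c=np.ones(len(Z),bool)
    A=np.c_[L,np.ones(len(Z))]
    for _ in range(4):
        x=np.linalg.lstsq(A[c],Z[c],rcond=None)[0]; c=abs(A@x-Z)<.004
    print(f,'platter slopes x,y',x,c.sum())
for f in ['t0','t6','s0','s6']: plat(f)
E
```

```text
[353. 159.] 468 ((415.4559020996094, -331.540771484375), (57.501869201660156, 134.9624786376953), 61.763084411621094) -0.0003107777360266663 0.02209261322289533
[313. 180.] 576 ((452.6734619140625, -163.875732421875), (56.46050262451172, 149.36642456054688), 22.876684188842773) -0.001219451811506127 0.023126826092716546
[258. 181.] 250 ((580.406494140625, -36.058197021484375), (41.90312957763672, 101.57357788085938), 18.78253746032715) -0.00044389856993786727 0.026621631214923357
tab ((580.817626953125, -25.95940589904785), (29.699295043945312, 34.30475616455078)) 0.0428232181712781
9.4 [ 0.54429607 -0.43525768  0.34337945] [ 0.35387958  0.4628993  -0.60178741] 0.0
[279.07692308 173.07692308] 312 ((580.9093627929688, -34.44648742675781), (42.74840545654297, 98.1908187866211), 19.496240615844727)
[318.44925743 216.57054455] 808 ((449.7390441894531, -155.46218872070312), (54.77396011352539, 131.88661193847656), 23.686613082885742)
t0 platter slopes x,y [0.1243198  0.04020056 0.05773436] 404
t6 platter slopes x,y [0.0914759  0.00719149 0.05750204] 393
s0 platter slopes x,y [0.14392283 0.052348   0.05686601] 255
s6 platter slopes x,y [0.10290405 0.0074235  0.05712334] 260
```

View pics/t6c.png

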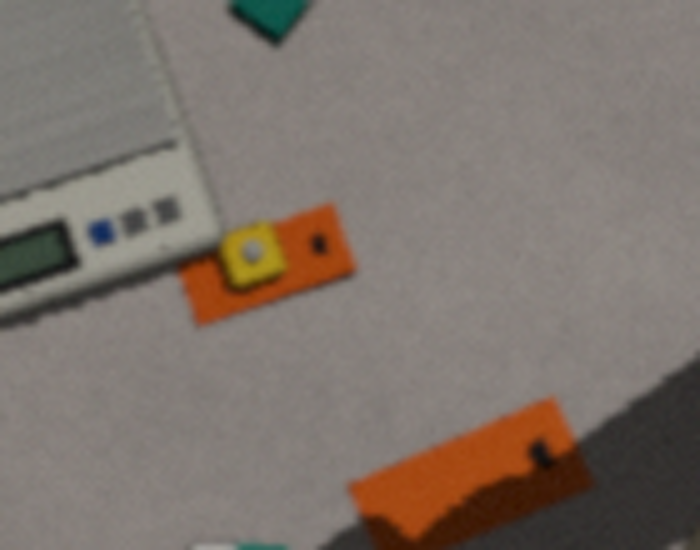

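The foot stands on the slope, roughly centred across the wedge. The front panel skewed my tilt fit, so I'll refit on the platter alone, averaged and referenced to the table plane.

```bash
cat > tilt.py <<'E'
from h import *
h=np.radians(19.8);R=np.array([[np.cos(h),np.sin(h)],[-np.sin(h),np.cos(h)]])
def fit(f,tag):
    z=np.load(f'pics/{f}.npz')['d']; vs,us=np.mgrid[100:260,130:310]; m=z[vs,us]>0
    P=w(f,list(zip(us[m],vs[m]))); L=(P[:,:2]-[.640,.1055])@R.T; Z=P[:,2]; out=[]
    plat=(L[:,0]>-.025)&(L[:,0]<.085)&(abs(L[:,1])<.085)&(Z>.045)&(Z<.075)
    tab=(np.abs(L).max(1)>.14)&(np.abs(L).max(1)<.24)&(abs(Z)<.008)
    for k in (plat,tab):
        A=np.c_[L[k],np.ones(k.sum())]; zz=Z[k]; c=np.ones(len(zz),bool)
        for _ in range(5):
            x=np.linalg.lstsq(A[c],zz[c],rcond=None)[0]; c=abs(A@x-zz)<.004
        out.append(x)
    return out
E
python3 - <<'E'
from tilt import *
print('t0',fit('t0',0)); 
for n in ('top','side'):
    r=[]
    for i in range(8): snap(n,f'v{n}{i}'); r.append(fit(f'v{n}{i}',0))
    r=np.array(r); print(n,r.mean(0),r.std(0))
print('s0',fit('s0',0)); print(get_state()['time_s'])
E
```

```text
t0 [array([0.03749841, 0.03786424, 0.0606832 ]), array([ 2.69677707e-04, -2.07913295e-04, -3.86519528e-05])]
top [[ 5.94557328e-04  7.87684447e-04  6.08580817e-02]
 [ 1.51684646e-04  7.49850166e-05 -4.91193474e-05]] [[1.32953034e-03 6.74478921e-04 6.54400723e-05]
 [1.37240381e-04 1.88469501e-04 3.54698196e-05]]
side [[ 4.49301150e-04 -4.81579917e-04  6.11226352e-02]
 [ 6.72226926e-04 -7.90344251e-05  2.51064349e-04]] [[1.13392358e-03 9.16789151e-04 5.40851184e-05]
 [1.09001714e-04 1.16268436e-04 1.53058175e-05]]
s0 [array([0.03875206, 0.03712215, 0.06093673]), array([ 0.00090686, -0.00051232,  0.00034265])]
10.25
```

The refit shows the scale level within about 0.001 rad; it started at 0.053 rad.

```bash
python3 -c "
from bench import *
print(finish_job())"
```

```text
the job is handed in; nothing more can be done
None
```

The orange wedge is under the short foot and the scale stands level, within about 0.001 rad by the camera fit; the job was handed in at about 10 s, and no verdict came back.

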